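Restock the spice rack: old jar forward, new jar behind

TASK

Restock the lane of the spice rack, oldest first: draw the jar that stands at the back of the lane forward to the steel front stop (the stop is adjustable, so feel for it, and do not ram it). Then stand the spare spice jar from the worktop in the lane right behind it and gently press the row up until it bears on the stop, so that both jars stand upright, touching, and let go. Do not tip the jars, and leave the other things where they are.

Things in the scene. Friction and masses are not known exactly. Their poses are not given: they have to be found in the camera images.
- rack: wooden spice rack fixed on the worktop: one lane in front of a raised step. Origin: near the middle of its underside; x runs along its lane from the open front to the step at the back, y across, z up. Base board from x = -140 to 160 mm, 110 mm wide, its top at z = 8 mm
- rack_lane (a point): a point on the middle line of the lane's floor, in the rack's frame (0, 0, 8) mm, same axes. The lane, 52 mm wide, runs along x between two side rails 8 mm thick, x = -125 to 75 mm, their tops 40 mm above its floor
- rack_step (a point): middle of the upper front edge of the step that closes the lane at the back, in the rack's frame (75, 0, 68) mm, same axes. The step reaches 85 mm back and 55 mm to either side, with a low rim, and carries a tin
- front_stop: adjustable front stop. Origin: in the rack's frame (-100, 0, 8) mm, same axes, between two fixed strips outside the rails; it does NOT show where the steel fence on them is clamped. The fence's jar-side face, 88 mm wide, top at z = 100 mm, is anywhere at x = -125 to -85 mm in the rack's frame: see or feel it. It stays put under gentle force. A jar against it has its axis 22 mm behind the face
- jar_old_mid (a point): the old jar, standing in the rack's lane near the back, just before the step (axis at x = 22 to 45 mm in the rack's frame): glass spice jar with a round screw cap, 106 mm tall: cap 45 mm in diameter over the top 21 mm, body 42 mm in diameter below it, about 0.11 kg (varies). The point is on its axis, half-way up; z along the jar. Dragged by the cap its foot lags and it leans: ease its weight off the floor
- jar_new_mid (a point): the new (spare) jar, the only spice jar standing on the open worktop (z = 0): glass spice jar with a round screw cap, 106 mm tall: cap 45 mm in diameter over the top 21 mm, body 42 mm in diameter below it, about 0.11 kg (varies). The point is on its axis, half-way up; z along the jar. Dragged by the cap its foot lags and it leans: ease its weight off the floor
- pepper_mid (a point): bystander: dark wooden pepper mill, 58 mm in diameter, 160 mm tall, standing on the worktop; the point is half-way up its axis
- tin_mid (a point): bystander: low food tin, 75 mm in diameter, 58 mm tall, standing on the worktop; the point is its centre
- step_tin_mid (a point): bystander: the same kind of tin, 75 mm in diameter, 58 mm tall, standing on the rack's step; the point is its centre
- mug_mid (a point): bystander: white mug, 84 mm in diameter plus handle, 88 mm tall, at the back left; the point is its centre
- jar_old: the same jar as jar_old_mid; origin at the centre of its foot, 53 mm below that point
- jar_new: the same jar as jar_new_mid; origin at the centre of its foot, 53 mm below that point
Mind the look-alikes: they are no part of the job. Leave any orange or red look-alike of the jar_old alone. Several things look just like the jar_new: the one meant starts farthest to the robot's left.

How it is judged:
By the outcome, as a careful person would: the job done as asked, in the order asked, and still so for the second after the job is handed in, with the robot touching nothing.
It also fails if it takes over 61 s, if anything falls off the work surface, if the arm or the gripper's body presses on something with over 40 N, if the wrist force passes 120 N, or if a joint passes its speed limit or range.

ROBOT

A 7-joint arm with a two-finger parallel gripper is mounted at the origin on a cart in front of the work surface, level with it; the furniture and walls round the work are solid. World frame = base frame: x ahead of the robot, y to its left, z up, the work surface at z = 0. Lengths are in m, angles in rad, forces in N, time in s.
With the tool pointing down it reaches from about 0.425 to 0.825 m from the base axis. Payload 3.6 kg.
Tool frame: the origin (TCP) lies midway between the tips of the shut fingers; the grasp point (between the pads) lies 19 mm behind it; z points along the fingers, y is the line along which they close (so a half turn about z gives the same grasp; the last joint's range is limited). The gripper opens to 93 mm and grips with 3 to 60 N. Pads are 15 mm wide; open, the fingers measure 128 mm over their backs; the gripper's body (75 mm by 188 mm) begins 65 mm behind the grasp point.
Start: joints at [-1.19, 0.615, -0.013, 1.423, 0.008, 1.103, -0.04], TCP at [0.257, 0.597, 0.219] pointing down, gripper open.
Joint ranges: [-3.12, 3.12], [-0.3, 2.06], [-1.34, 1.32], [0.26, 2.42], [-1.36, 4.5], [0.01, 1.98], [-2.84, 2.84]. Speed limits (rad/s): [2.79, 2.79, 3.14, 3.14, 3.14, 3.14, 3.14].

INTERFACE

Orientations are given as a 3x3 rotation matrix whose columns are the frame's x, y, z axes.
In Python, from plant import sensors, optics, arm, nets gives the robot as it stands.
- The arm moves only by the tool apply_moves, never from a script. Its argument "rows" is a list of rows, each an object of numbers: "hand": the closure in counts, from 0 (fully open) to 255 (shut); "x", "y", "z": the shift along the tool's x, y, z in m; "rx", "ry", "rz": the turn, a rotation vector about the tool's x, y, z in degrees. A call has 1 to 20 rows; each row is the pose to reach, as a shift and turn from the pose commanded when the call began, along the tool's axes at that moment; what a row does not reach only later rows make up. A row lasts 1/8 s, in which the tool goes at most 62.5 mm and 10.7 degrees, less where a joint would pass 70% of its speed; a pose out of reach is approached as far as the arm can. A call with a gripper value outside its range is refused whole. The fingers move at their own pace and stop on an object; "newtons" is the grip in N (left out, the last holds). Time passes only in rows, so rows that repeat a pose let the fingers close. It gives the time, the measured TCP pose, the force, the opening and the grip force at its end, in the units of the state.
- sensors.state(): the state, without advancing time (a new reading comes with each control period).
- optics.get_image(name): name is "side" or "top"; returns a dict with "image" (420x560x3 uint8, red, green, blue), "z_map" (420x560 float32, m along the optical axis (not along the pixel's ray), 0 where there is no reading), "fx", "fy", "cx", "cy" (pixels), "origin" and "attitude" of the camera in the world. Camera axes: x right, y up, looking along -z (the intrinsics and any distortion apply to the point x, -y, -z); pixel columns grow to the right and rows downward; lengths in m; the calibration is good to about 2 mm. A picture is of the moment at which its call begins.
- arm.hand_in(): hands the job in; it is judged then, once.
Trained networks look in a picture, given as the dict that the camera call returned (one of the last four; its "shot" number tells which), for a name from the list of things; names that differ only in an ending like _2 or _b are one class to them, and where a whole thing is asked for, a point or a joint stands for the part that bears it (a point fixed in the world has none). Each returns a list of dicts, best first, with "conf" (0 to 1); they miss things now and then, are a little off and sometimes report something else, mostly with a low value. They report only what shows in the picture. A call takes as long as a camera call. They do not tell look-alikes from the thing itself.
- nets.outline_of(picture, query): "region" (420x560 bool, what is visible of it) and "box" ([left, top, right, bottom] in pixels, round what is visible of it).
The state is a dict: "time": time; "joint_pos": joint angles; "joint_vel": joint speeds; "tau": joint torques, N m; "tcp_pos": TCP position; "ee_rot": TCP orientation; "ft_force": force on the tool from outside, world axes, zero at the start; "moment": the same for the moment, N m; "gripper_width": opening from 0.0 (shut) to 1.0 (fully open); "grasp_force": force on a finger pad.
Only numpy, scipy, OpenCV 4.12 (cv2) and the standard library are available. Lean on these libraries where they do the work, as an engineer would, in place of code of your own. Each camera call takes 0.05 s, during which the arm holds its last target. There are 200 camera calls.

## Working session

There is one attempt and no reset: what is moved stays moved. The work goes in short steps, Python scripts to look and compute and a tool call to move; the robot and the scene stay as the last step left them, time stands still between calls to the robot, and variables do not carry over. Pictures are saved under pics/ and viewed, at most 10 in all, crops included, and the job is handed in when it is done.

Besides the shell and the picture viewer there is one more tool, called after "Call:" as a command line: name --argument value ..., lists and objects as JSON in quotes. apply_moves: Moves the arm, as the interface text tells. Its arguments: {"type":"object","properties":{"rows":{"type":"array"},"newtons":{"type":"number"}},"required":["rows"]}

```bash
mkdir -p pics; cat > h.py <<'E'
import numpy as np,cv2
from plant import sensors,optics,arm,nets
def pts(p):
    z=p["z_map"];v,u=np.mgrid[0:z.shape[0],0:z.shape[1]]
    c=np.stack([(u-p["cx"])/p["fx"]*z,-(v-p["cy"])/p["fy"]*z,-z],-1)
    w=c@np.array(p["attitude"]).T+np.array(p["origin"]);w[z<=0]=np.nan
    return w
def save(p,n): cv2.imwrite("pics/"+n,p["image"][:,:,::-1])
E
python3 - <<'E'
from h import *
for c in("top","side"):
    p=optics.get_image(c);save(p,c+"0.png");w=pts(p)
    print(c,{k:np.round(v,3).tolist() if not isinstance(v,(int,str)) else v for k,v in p.items() if k not in("image","z_map")})
    for q in("rack","front_stop","jar_old","jar_new","rack_step"):
        for d in nets.outline_of(p,q)[:6]:
            a=w[d["region"]];a=a[~np.isnan(a[:,0])]
            if len(a)==0: continue
            zt=np.percentile(a[:,2],98);t=a[a[:,2]>zt-.008]
            print(q,round(d["conf"],2),d["box"],"med",np.nanmedian(a,0).round(3),"ztop",zt.round(3),"topc",((t.min(0)+t.max(0))/2).round(3),(np.ptp(t,0)).round(3))
print(sensors.state())
E
```

```text
top {'fx': 516.247, 'fy': 516.247, 'cx': 288.682, 'cy': 210.186, 'origin': [0.314, -0.025, 1.379], 'attitude': [[-0.016, 0.98, -0.198], [-1.0, -0.016, -0.003], [-0.006, 0.198, 0.98]], 'shot': 1}
rack 0.67 [251.4, 144.0, 302.8, 265.1] med [0.572 0.016 0.01 ] ztop 0.098 topc [0.618 0.004 0.109] [0.253 0.125 0.037]
front_stop 0.85 [256.5, 233.7, 295.8, 263.8] med [0.499 0.012 0.063] ztop 0.102 topc [0.502 0.022 0.1  ] [0.017 0.09  0.011]
jar_old 0.95 [220.1, 206.3, 238.9, 229.5] med [0.563 0.131 0.104] ztop 0.109 topc [0.569 0.136 0.106] [0.042 0.043 0.01 ]
jar_old 0.78 [268.9, 178.0, 289.1, 202.7] med [0.619 0.005 0.11 ] ztop 0.118 topc [0.628 0.006 0.115] [0.04  0.038 0.01 ]
jar_old 0.74 [320.4, 201.8, 339.3, 225.8] med [ 0.566 -0.127  0.103] ztop 0.11 topc [ 0.572 -0.13   0.106] [0.043 0.041 0.009]
jar_new 0.9 [195.6, 253.6, 220.2, 274.4] med [0.446 0.182 0.103] ztop 0.109 topc [0.449 0.188 0.107] [0.04  0.041 0.012]
jar_new 0.69 [164.2, 216.1, 189.1, 237.1] med [0.535 0.265 0.102] ztop 0.109 topc [0.539 0.271 0.108] [0.043 0.043 0.013]
rack_step 0.67 [250.4, 142.9, 305.6, 262.0] med
[... 1660 characters left out ...]
 array([-8.81354307e-05, -1.76906327e-04,  4.80350879e-04,  2.08055454e-04,
        5.33915920e-04, -3.90193616e-04,  3.85772897e-04]), 'tau': array([-2.80659979e-04, -4.58555424e+01,  2.08755643e-01, -1.65946001e+01,
       -6.10027858e-02,  1.34831207e-02,  4.98214308e-05]), 'tcp_pos': array([0.25713082, 0.59692946, 0.21864421]), 'ee_rot': array([[-9.18422805e-01,  3.95600238e-01, -5.63543232e-05],
       [ 3.95600241e-01,  9.18422804e-01, -5.36106070e-05],
       [ 3.05487266e-05, -7.15309879e-05, -9.99999997e-01]]), 'ft_force': array([-0.84367981, -0.54192086,  0.09521804]), 'moment': array([ 0.01037189,  0.04108365, -0.04100822]), 'grasp_force': 0.0, 'gripper_width': 0.9982890815557256}
```

```bash
python3 - <<'E'
import cv2
a=cv2.imread("pics/top0.png")[120:290,140:360];b=cv2.imread("pics/side0.png")[150:290,140:360]
cv2.imwrite("pics/v1.png",cv2.resize(a,None,fx=3.5,fy=3.5,interpolation=2))
cv2.imwrite("pics/v2.png",cv2.resize(b,None,fx=3.5,fy=3.5,interpolation=2))
E
```

```text
(no output)
```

View pics/v1.png

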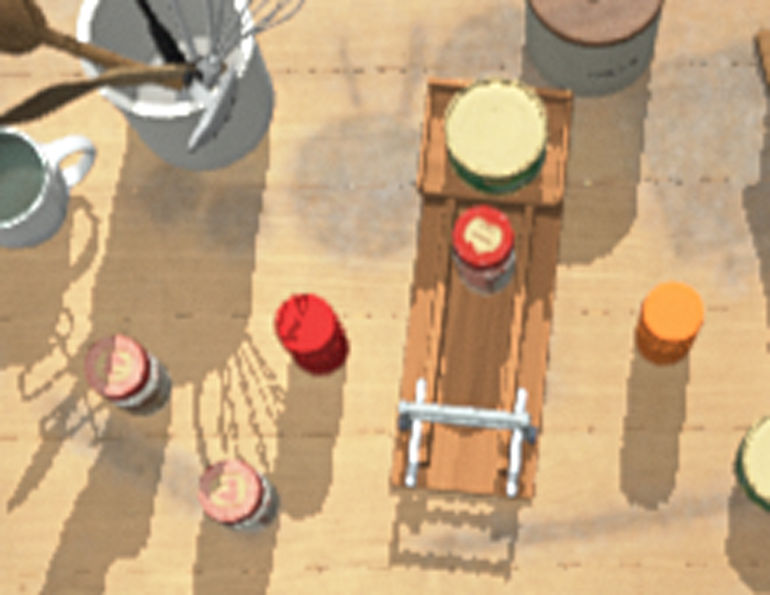

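View pics/v2.png

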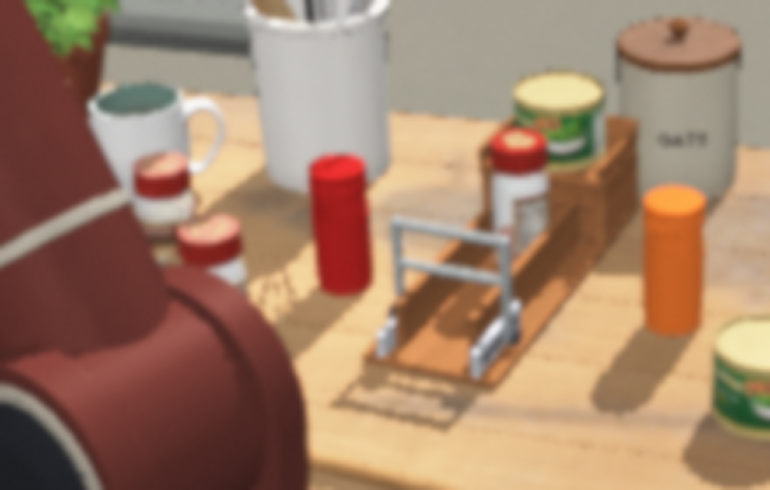

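The two look-alikes for the spare jar are at crops (118,370) and (232,495). The left one, near world (0.538, 0.268), is the one meant. The old jar is at crop (483,240), and the fence runs along row 415. Next I'll fit the rack pose and check what else is nearby.

```bash
python3 - <<'E'
from h import *
from scipy.optimize import minimize
P=[optics.get_image("top"),optics.get_image("side")]
W=[pts(p) for p in P]
for p,w in zip(P,W):
    a=w.reshape(-1,3);a=a[~np.isnan(a[:,0])]
    s=a[(a[:,0]>.4)&(a[:,0]<.85)&(abs(a[:,1])<.09)]
    for lo,hi in((.004,.013),(.044,.053),(.064,.082),(.09,.104)):
        b=s[(s[:,2]>lo)&(s[:,2]<hi)]
        r=cv2.minAreaRect(b[:,:2].astype(np.float32)*1000);print(p["shot"],lo,len(b),np.round(r[0],1),np.round(r[1],1),round(r[2],2))
    # fence: points above rails, x<.55
    f=s[(s[:,2]>.055)&(s[:,2]<.105)&(s[:,0]<.54)]
    f=f[f[:,2]>.06];k=np.polyfit(f[:,1],f[:,0],1);res=f[:,0]-np.polyval(k,f[:,1]);print("fence fit",k,np.degrees(np.arctan(k[0])),np.percentile(res,[2,10,50,90,98]).round(4))
    for q in("pepper_mid","tin_mid","step_tin_mid","mug_mid","jar_new_mid"):
        for d in nets.outline_of(p,q)[:3]:
            c=w[d["region"]];c=c[~np.isnan(c[:,0])]
            if len(c): print(q,round(d["conf"],2),np.round(d["box"]),np.median(c,0).round(3),np.percentile(c,98,axis=0).round(3))
    h=a[(a[:,2]>.15)&(a[:,0]>.4)&(a[:,0]<.8)&(abs(a[:,1])<.4)]
    hh=set(map(tuple,(np.round(h/[.05,.05,.1])*[.05,.05,.1]).round(2)));print(sorted(hh))
E
```

```text
3 0.004 1967 [6.259e+02 3.000e-01] [178.5 446.5] 90.0
3 0.044 401 [636.9  -6.9] [ 99.2 346.3] 76.47
3 0.064 625 [653.2   4.5] [128.3 321.2] 76.61
3 0.09 219 [651.2   2.4] [122.  318.4] 76.83
fence fit [0.11389381 0.49881869] 6.497635891127755 [-0.0037 -0.0028 -0.0003  0.0033  0.0047]
pepper_mid 0.9 [409. 215. 439. 242.] [ 0.519 -0.352  0.131] [ 0.546 -0.337  0.156]
tin_mid 0.84 [350. 235. 380. 269.] [ 0.468 -0.217  0.054] [ 0.505 -0.182  0.061]
step_tin_mid 0.84 [269. 144. 296. 178.] [ 0.7   -0.006  0.121] [0.742 0.029 0.128]
mug_mid 0.98 [122. 156. 169. 188.] [0.697 0.371 0.042] [0.725 0.406 0.089]
jar_new_mid 0.89 [198. 251. 219. 272.] [0.444 0.18  0.104] [0.466 0.204 0.11 ]
jar_new_mid 0.85 [162. 213. 190. 238.] [0.535 0.264 0.102] [0.559 0.291 0.11 ]
[(np.float64(0.5), np.float64(-0.35), np.float64(0.2)), (np.float64(0.55), np.float64(-0.35), np.float64(0.2)), (np.float64(0.65), np.float64(0.15), np.float64(0.3)), (np.float64(0.65), np.float64(0.2), np.float64(0.2)), (np.float64(0.65), np.float64(0.2), np.float64(0.3)), (np.float64(0.65), np.float64(0.25), np.float64(0.3)), (np.f
[... 7720 characters left out ...]
np.float64(0.75), np.float64(0.3), np.float64(0.2)), (np.float64(0.75), np.float64(0.4), np.float64(0.2)), (np.float64(0.8), np.float64(-0.4), np.float64(0.2)), (np.float64(0.8), np.float64(-0.35), np.float64(0.2)), (np.float64(0.8), np.float64(-0.3), np.float64(0.2)), (np.float64(0.8), np.float64(-0.3), np.float64(0.5)), (np.float64(0.8), np.float64(-0.25), np.float64(0.2)), (np.float64(0.8), np.float64(0.05), np.float64(0.5)), (np.float64(0.8), np.float64(0.1), np.float64(0.3)), (np.float64(0.8), np.float64(0.15), np.float64(0.2)), (np.float64(0.8), np.float64(0.15), np.float64(0.3)), (np.float64(0.8), np.float64(0.2), np.float64(0.2)), (np.float64(0.8), np.float64(0.25), np.float64(0.2))]
```

View pics/top0.png

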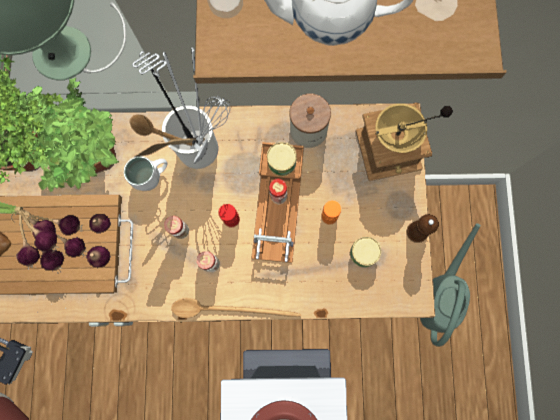

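```bash
python3 - <<'E'
from h import *
for c in("top","side"):
    p=optics.get_image(c);w=pts(p).reshape(-1,3);w=w[~np.isnan(w[:,0])]
    th=np.radians(-6.6);ex=np.array([np.cos(th),np.sin(th)]);ey=np.array([-ex[1],ex[0]])
    u=w[:,:2]@ex;v=w[:,:2]@ey
    m=(w[:,2]>.043)&(w[:,2]<.053)&(u>.5)&(u<.64)&(v>.02)&(v<.14)
    for a in(.50,.53,.56,.59,.62):
        s=m&(u>a)&(u<a+.03); vv=np.sort(v[s]); print(c,a,len(vv),vv.round(3).tolist()[::3])
    # base board extents
    b=(w[:,2]>.003)&(w[:,2]<.014)&(u>.42)&(u<.66)&(v>-.02)&(v<.18)
    print("base v",np.percentile(v[b],[1,3,50,97,99]).round(3),"u",np.percentile(u[b],[0,1,2]).round(3))
    s=(w[:,2]>.066)&(w[:,2]<.082)&(u>.64)&(u<.8)&(v>-.02)&(v<.18)
    print("step u,v",np.percentile(u[s],[1,5,95,99]).round(3),np.percentile(v[s],[1,5,95,99]).round(3))
    f=(w[:,2]>.085)&(w[:,2]<.104)&(u>.45)&(u<.53)&(v>0)&(v<.14)
    print("fence top u",np.percentile(u[f],[2,10,50,90,98]).round(4),"v",v[f].min().round(3),v[f].max().round(3))
    j=(w[:,2]>.108)&(w[:,2]<.12)&(u>.58)&(u<.66)&(v>.03)&(v<.12)
    print("old top uv",u[j].min(),u[j].max(),v[j].min(),v[j].max(),"mean",u[j].mean(),v[j].mean())
    for x,y in((.538,.268),(.446,.186)):
        j=(w[:,2]>.099)&(w[:,2]<.112)&(abs(w[:,0]-x)<.03)&(abs(w[:,1]-y)<.03);print("new",w[j].mean(0),(w[j].min(0)+w[j].max(0))/2)
    k=w[(w[:,2]>.14)&(w[:,2]<.45)&(w[:,0]>.4)&(w[:,0]<.68)&(w[:,1]>-.2)&(w[:,1]<.4)]
    print("high",len(k),k.min(0).round(3),k[np.argsort(k[:,1])[:6]].round(3).tolist(),k[np.argsort(k[:,0])[:6]].round(3).tolist())
    print("ex-off",ex,ey)
E
```

```text
top 0.5 46 [0.046, 0.047, 0.047, 0.049, 0.049, 0.05, 0.052, 0.105, 0.106, 0.107, 0.108, 0.109, 0.11, 0.111, 0.112, 0.113]
top 0.53 66 [0.045, 0.046, 0.047, 0.048, 0.048, 0.049, 0.05, 0.051, 0.051, 0.052, 0.052, 0.053, 0.106, 0.106, 0.107, 0.108, 0.109, 0.109, 0.11, 0.11, 0.111, 0.112]
top 0.56 60 [0.046, 0.046, 0.047, 0.048, 0.049, 0.05, 0.051, 0.051, 0.052, 0.053, 0.106, 0.107, 0.107, 0.108, 0.109, 0.11, 0.11, 0.111, 0.112, 0.112]
top 0.59 76 [0.046, 0.046, 0.047, 0.048, 0.049, 0.049, 0.05, 0.051, 0.052, 0.053, 0.057, 0.061, 0.074, 0.082, 0.09, 0.105, 0.106, 0.107, 0.107, 0.108, 0.109, 0.11, 0.111, 0.111, 0.112, 0.113]
top 0.62 43 [0.045, 0.047, 0.048, 0.05, 0.051, 0.052, 0.053, 0.105, 0.106, 0.107, 0.108, 0.109, 0.111, 0.111, 0.113]
base v [-0.008  0.008  0.078  0.155  0.171] u [0.42  0.431 0.441]
step u,v [0.664 0.665 0.778 0.791] [-0.015  0.008  0.132  0.133]
fence top u [0.4921 0.4928 0.4961 0.4997 0.5005] v 0.034 0.127
old top uv 0.6021753603391468 0.6453289383089696 0.058402237681732715 0.0999518752071306 mean 0.6238733332906737 0.07864665484193939
new [0.53899066 0.27087806 0
[... 1100 characters left out ...]
ence top u [0.4876 0.489  0.4924 0.4971 0.4991] v 0.028 0.122
old top uv 0.5976228795412695 0.643788244201806 0.05279895023975506 0.0955529599289989 mean 0.6193019650739964 0.0739164118553668
new [0.53339146 0.2660448  0.10393168] [0.53450275 0.26654186 0.10386236]
new [0.44260053 0.182447   0.10392615] [0.44365571 0.18400652 0.10340552]
high 623 [0.642 0.152 0.227] [[0.674, 0.152, 0.277], [0.674, 0.153, 0.299], [0.668, 0.153, 0.301], [0.676, 0.155, 0.285], [0.678, 0.155, 0.29], [0.678, 0.155, 0.287]] [[0.642, 0.175, 0.297], [0.642, 0.172, 0.297], [0.643, 0.177, 0.277], [0.643, 0.176, 0.291], [0.643, 0.18, 0.285], [0.644, 0.184, 0.27]]
ex-off [ 0.99337277 -0.11493715] [0.11493715 0.99337277]
```

```bash
cat >> h.py <<'E'
th=np.radians(-6.6);ex=np.array([np.cos(th),np.sin(th),0]);ey=np.array([-ex[1],ex[0],0])
Rg=np.stack([-ex,ey,[0,0,-1]],1)
from scipy.spatial.transform import Rotation as Ro
def go(*T):
    s=sensors.state();R=s["ee_rot"];print("tcp",s["tcp_pos"].round(4),"uv",(s["tcp_pos"]@ex).round(4),(s["tcp_pos"]@ey).round(4),"f",s["ft_force"].round(2),"t",s["time"],"w",s["gripper_width"])
    for t in T: print(t,"shift mm",(R.T@(np.array(t)-s["tcp_pos"])*1000).round(1),"rot",Ro.from_matrix(R.T@Rg).as_rotvec(degrees=True).round(1))
E
python3 -c "
from h import *
go([.6263,.0045,.2186],[.6263,.0045,.0845])"
```

```text
tcp [0.2572 0.5969 0.2186] uv 0.1869 0.6225 f [-0.8  -0.91 -0.32] t 1.3 w 0.9989858324336254
[0.6263, 0.0045, 0.2186] shift mm [-573.4 -398.     0. ] rot [ -0.   -0.  -16.7]
[0.6263, 0.0045, 0.0845] shift mm [-573.4 -398.   134.1] rot [ -0.   -0.  -16.7]
```

Call:
apply_moves --rows '[{"x":-0.03,"y":-0.02,"z":0,"rz":-3,"hand":0},{"x":-0.08,"y":-0.055,"z":0,"rz":-6},{"x":-0.13,"y":-0.09,"z":0,"rz":-9},{"x":-0.18,"y":-0.125,"z":0,"rz":-12},{"x":-0.23,"y":-0.16,"z":0,"rz":-15},{"x":-0.28,"y":-0.195,"z":0,"rz":-16.7},{"x":-0.33,"y":-0.23,"z":0,"rz":-16.7},{"x":-0.38,"y":-0.264,"z":0,"rz":-16.7},{"x":-0.43,"y":-0.298,"z":0,"rz":-16.7},{"x":-0.48,"y":-0.333,"z":0,"rz":-16.7},{"x":-0.52,"y":-0.361,"z":0,"rz":-16.7},{"x":-0.55,"y":-0.382,"z":0,"rz":-16.7},{"x":-0.5734,"y":-0.398,"z":0,"rz":-16.7},{"x":-0.5734,"y":-0.398,"z":0.03,"rz":-16.7},{"x":-0.5734,"y":-0.398,"z":0.06,"rz":-16.7},{"x":-0.5734,"y":-0.398,"z":0.06,"rz":-16.7},{"x":-0.5734,"y":-0.398,"z":0.06,"rz":-16.7}]'

```text
$.rows[0]: bad value
```

```bash
python3 - <<'E'
from h import *
go([.6263,.0045,.0845])
p=optics.get_image("side");a=p["image"][120:260,200:400,::-1];cv2.imwrite("pics/v3.png",cv2.resize(a,None,fx=4,fy=4,interpolation=2))
w=pts(p)
# finger points between z .15 and .19 near tcp
f=w.reshape(-1,3);t=sensors.state()["tcp_pos"];u=f@ex;v=f@ey
for lo,hi in((-.01,.01),(.01,.03),(.03,.05)):
    m=(f[:,2]-t[2]>lo)&(f[:,2]-t[2]<hi)&(abs(u-t@ex)<.03)&(abs(v-t@ey)<.09)
    print(lo,m.sum(),np.sort(v[m]-t@ey).round(3)[::4].tolist(),(u[m]-t@ex).min() if m.any() else 0)
E
```

```text
tcp [0.2572 0.5969 0.2186] uv 0.1869 0.6225 f [-0.8  -0.91 -0.32] t 1.3 w 0.9989858324336254
[0.6263, 0.0045, 0.0845] shift mm [-573.4 -398.   134.1] rot [ -0.   -0.  -16.7]
-0.01 33 [-0.062, -0.059, -0.058, -0.057, -0.056, -0.054, -0.053, -0.048, -0.044] -0.02740323906309622
0.01 86 [-0.065, -0.064, -0.063, -0.063, -0.062, -0.062, -0.062, -0.062, -0.061, -0.061, -0.06, -0.06, -0.06, -0.06, -0.06, -0.059, -0.058, -0.057, -0.054, -0.052, -0.05, -0.047] -0.028430007837431576
0.03 90 [-0.067, -0.065, -0.064, -0.064, -0.064, -0.063, -0.063, -0.062, -0.062, -0.062, -0.062, -0.061, -0.061, -0.06, -0.06, -0.059, -0.059, -0.058, -0.056, -0.054, -0.051, -0.047, -0.046] -0.028913311488949323
```

View pics/v3.png

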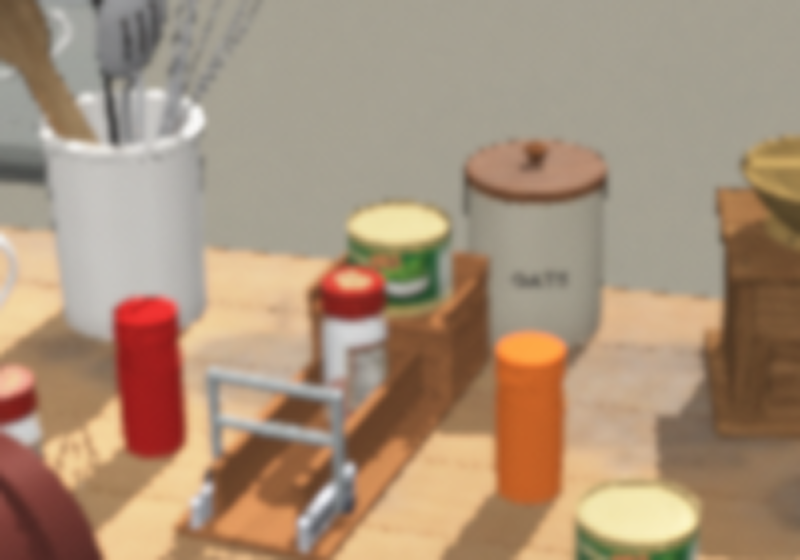

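The move was refused and nothing has moved: the picture shows the scene unchanged, with the jar at crop (353,330). I'll give every key in each row.

Call:
apply_moves --rows '[{"hand":0,"x":-0.03,"y":-0.02,"z":0,"rx":0,"ry":0,"rz":-3}]' --newtons 10

```text
time: 1.48
tcp_pos: [0.2738, 0.5689, 0.2182]
ee_rot: [[-0.94, 0.34, -0.002], [0.34, 0.94, 0.002], [0.003, 0.001, -1.0]]
ft_force: [-0.4, 0.1, 0.4]
gripper_width: 0.997
grasp_force: 0.0
```

Call:
apply_moves --rows '[{"hand":0,"x":-0.045,"y":-0.035,"z":0,"rx":0,"ry":0,"rz":-3},{"hand":0,"x":-0.09,"y":-0.07,"z":0,"rx":0,"ry":0,"rz":-6},{"hand":0,"x":-0.135,"y":-0.105,"z":0,"rx":0,"ry":0,"rz":-9},{"hand":0,"x":-0.18,"y":-0.14,"z":0,"rx":0,"ry":0,"rz":-12},{"hand":0,"x":-0.225,"y":-0.175,"z":0,"rx":0,"ry":0,"rz":-13.7},{"hand":0,"x":-0.27,"y":-0.21,"z":0,"rx":0,"ry":0,"rz":-13.7},{"hand":0,"x":-0.315,"y":-0.245,"z":0,"rx":0,"ry":0,"rz":-13.7},{"hand":0,"x":-0.36,"y":-0.28,"z":0,"rx":0,"ry":0,"rz":-13.7},{"hand":0,"x":-0.405,"y":-0.315,"z":0,"rx":0,"ry":0,"rz":-13.7},{"hand":0,"x":-0.45,"y":-0.35,"z":0,"rx":0,"ry":0,"rz":-13.7},{"hand":0,"x":-0.49,"y":-0.38,"z":0,"rx":0,"ry":0,"rz":-13.7},{"hand":0,"x":-0.523,"y":-0.406,"z":0,"rx":0,"ry":0,"rz":-13.7},{"hand":0,"x":-0.523,"y":-0.406,"z":0.03,"rx":0,"ry":0,"rz":-13.7},{"hand":0,"x":-0.523,"y":-0.406,"z":0.06,"rx":0,"ry":0,"rz":-13.7},{"hand":0,"x":-0.523,"y":-0.406,"z":0.06,"rx":0,"ry":0,"rz":-13.7},{"hand":0,"x":-0.523,"y":-0.406,"z":0.06,"rx":0,"ry":0,"rz":-13.7}]' --newtons 10

```text
time: 3.48
tcp_pos: [0.6272, 0.0046, 0.1598]
ee_rot: [[-0.993, 0.115, 0.002], [0.115, 0.993, 0.0], [-0.002, 0.0, -1.0]]
ft_force: [0.4, -1.0, -0.5]
gripper_width: 1.004
grasp_force: 0.0
```

```bash
python3 - <<'E'
from h import *
go([.6263,.0045,.0845])
p=optics.get_image("side");a=p["image"][120:260,200:400,::-1];cv2.imwrite("pics/v4.png",cv2.resize(a,None,fx=4,fy=4,interpolation=2))
f=pts(p).reshape(-1,3);t=sensors.state()["tcp_pos"];u=f@ex;v=f@ey
for lo,hi in((-.01,.01),(.01,.03),(.03,.05)):
    m=(f[:,2]-t[2]>lo)&(f[:,2]-t[2]<hi)&(abs(u-t@ex)<.03)&(abs(v-t@ey)<.09)
    print(lo,m.sum(),np.sort(v[m]-t@ey).round(3)[::4].tolist(),(u[m]-t@ex).min() if m.any() else 0)
m=(f[:,2]>.108)&(f[:,2]<.12)&(abs(u-.62)<.04)&(abs(v-.077)<.035)
print("jar",u[m].min(),u[m].max(),v[m].min(),v[m].max())
E
```

```text
tcp [0.6272 0.0046 0.1598] uv 0.6226 0.0767 f [ 0.35 -0.99 -0.46] t 3.475 w 1.004002804218059
[0.6263, 0.0045, 0.0845] shift mm [ 1.1 -0.3 75.3] rot [0.  0.1 0. ]
-0.01 44 [-0.063, -0.06, -0.054, -0.051, -0.048, 0.044, 0.046, 0.046, 0.047, 0.05, 0.054] -0.01889580254226031
0.01 100 [-0.066, -0.065, -0.064, -0.064, -0.063, -0.063, -0.061, -0.06, -0.058, -0.056, -0.055, -0.054, -0.052, -0.051, 0.043, 0.043, 0.044, 0.045, 0.046, 0.047, 0.05, 0.051, 0.053, 0.056, 0.056] -0.015377677162058512
0.03 116 [-0.066, -0.066, -0.065, -0.065, -0.064, -0.064, -0.062, -0.06, -0.059, -0.058, -0.056, -0.054, -0.054, -0.051, -0.049, 0.043, 0.043, 0.044, 0.045, 0.046, 0.046, 0.047, 0.05, 0.051, 0.053, 0.054, 0.055, 0.057, 0.058] -0.015517698799281665
jar 0.596081662896389 0.6427711963260727 0.05392963285966028 0.0968416046215962
```

View pics/v4.png

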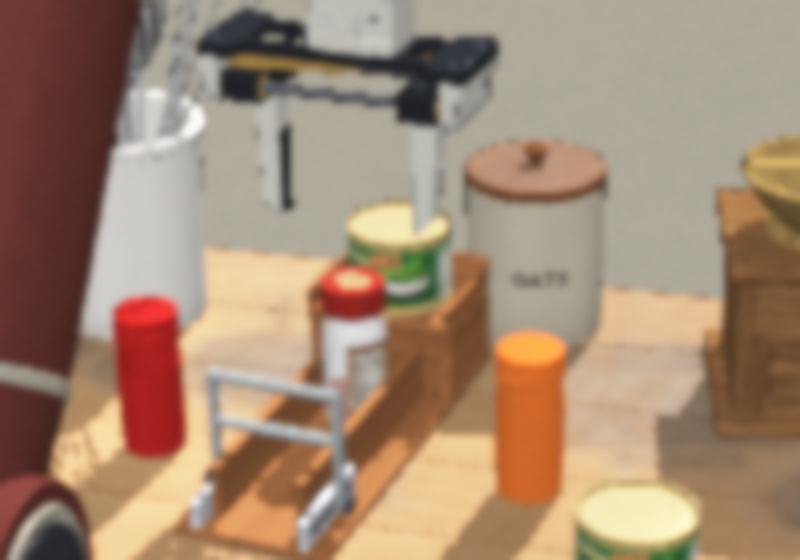

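The open fingers straddle the jar (crop 353,290). The side camera reads about 3 mm low across the lane, so I'll trust the top camera and shift +1.5 mm. Next I'll descend, then grip gently.

Call:
apply_moves --rows '[{"hand":0,"x":0,"y":0.0015,"z":0.03,"rx":0,"ry":0,"rz":0},{"hand":0,"x":0,"y":0.0015,"z":0.06,"rx":0,"ry":0,"rz":0},{"hand":0,"x":0,"y":0.0015,"z":0.073,"rx":0,"ry":0,"rz":0},{"hand":0,"x":0,"y":0.0015,"z":0.075,"rx":0,"ry":0,"rz":0},{"hand":80,"x":0,"y":0.0015,"z":0.075,"rx":0,"ry":0,"rz":0},{"hand":100,"x":0,"y":0.0015,"z":0.075,"rx":0,"ry":0,"rz":0},{"hand":110,"x":0,"y":0.0015,"z":0.075,"rx":0,"ry":0,"rz":0},{"hand":120,"x":0,"y":0.0015,"z":0.075,"rx":0,"ry":0,"rz":0},{"hand":130,"x":0,"y":0.0015,"z":0.075,"rx":0,"ry":0,"rz":0},{"hand":140,"x":0,"y":0.0015,"z":0.075,"rx":0,"ry":0,"rz":0},{"hand":180,"x":0,"y":0.0015,"z":0.075,"rx":0,"ry":0,"rz":0},{"hand":180,"x":0,"y":0.0015,"z":0.075,"rx":0,"ry":0,"rz":0}]' --newtons 10

```text
time: 5.03
tcp_pos: [0.6266, 0.0059, 0.0837]
ee_rot: [[-0.993, 0.115, 0.0], [0.115, 0.993, -0.0], [-0.0, -0.0, -1.0]]
ft_force: [-0.3, -0.2, 0.5]
gripper_width: 0.476
grasp_force: 10.0
```

Call:
apply_moves --rows '[{"hand":180,"x":0,"y":0,"z":-0.001,"rx":0,"ry":0,"rz":0},{"hand":180,"x":0,"y":0,"z":-0.002,"rx":0,"ry":0,"rz":0},{"hand":180,"x":0.005,"y":0,"z":-0.002,"rx":0,"ry":0,"rz":0},{"hand":180,"x":0.015,"y":0,"z":-0.002,"rx":0,"ry":0,"rz":0},{"hand":180,"x":0.027,"y":0,"z":-0.002,"rx":0,"ry":0,"rz":0},{"hand":180,"x":0.04,"y":0,"z":-0.002,"rx":0,"ry":0,"rz":0},{"hand":180,"x":0.053,"y":0,"z":-0.002,"rx":0,"ry":0,"rz":0},{"hand":180,"x":0.066,"y":0,"z":-0.002,"rx":0,"ry":0,"rz":0},{"hand":180,"x":0.076,"y":0,"z":-0.002,"rx":0,"ry":0,"rz":0},{"hand":180,"x":0.084,"y":0,"z":-0.002,"rx":0,"ry":0,"rz":0},{"hand":180,"x":0.089,"y":0,"z":-0.002,"rx":0,"ry":0,"rz":0},{"hand":180,"x":0.092,"y":0,"z":-0.002,"rx":0,"ry":0,"rz":0},{"hand":180,"x":0.092,"y":0,"z":-0.002,"rx":0,"ry":0,"rz":0}]' --newtons 10

```text
time: 6.65
tcp_pos: [0.5353, 0.0165, 0.0856]
ee_rot: [[-0.993, 0.115, 0.0], [0.115, 0.993, -0.0], [-0.0, -0.0, -1.0]]
ft_force: [0.0, 0.1, -1.7]
gripper_width: 0.477
grasp_force: 10.0
```

```bash
python3 - <<'E'
from h import *
go()
p=optics.get_image("side");a=p["image"][150:270,200:360,::-1];cv2.imwrite("pics/v5.png",cv2.resize(a,None,fx=5,fy=5,interpolation=2))
E
```

```text
tcp [0.5353 0.0165 0.0856] uv 0.5298 0.0779 f [ 0.    0.07 -1.72] t 6.65 w 0.47722240278020595
```

View pics/v5.png

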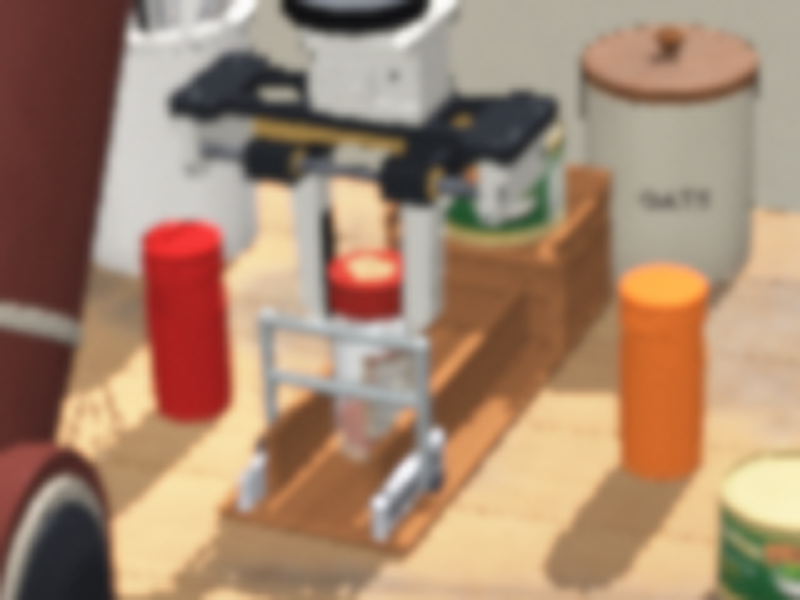

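The jar hangs upright between the fingers, just short of the fence (crop 365,350). Now I'll feel for the stop in small steps.

Call:
apply_moves --rows '[{"hand":180,"x":0.001,"y":0,"z":0.0005,"rx":0,"ry":0,"rz":0},{"hand":180,"x":0.002,"y":0,"z":0.001,"rx":0,"ry":0,"rz":0},{"hand":180,"x":0.003,"y":0,"z":0.001,"rx":0,"ry":0,"rz":0},{"hand":180,"x":0.004,"y":0,"z":0.001,"rx":0,"ry":0,"rz":0},{"hand":180,"x":0.005,"y":0,"z":0.001,"rx":0,"ry":0,"rz":0},{"hand":180,"x":0.005,"y":0,"z":0.001,"rx":0,"ry":0,"rz":0}]' --newtons 10

```text
time: 7.45
tcp_pos: [0.5301, 0.0171, 0.0847]
ee_rot: [[-0.993, 0.115, -0.0], [0.115, 0.993, -0.0], [0.0, -0.0, -1.0]]
ft_force: [0.5, -0.1, -1.6]
gripper_width: 0.478
grasp_force: 10.0
```

Call:
apply_moves --rows '[{"hand":180,"x":0.001,"y":0,"z":0,"rx":0,"ry":0,"rz":0},{"hand":180,"x":0.001,"y":0,"z":0,"rx":0,"ry":0,"rz":0}]' --newtons 10

```text
time: 7.7
tcp_pos: [0.5291, 0.0172, 0.0846]
ee_rot: [[-0.993, 0.115, -0.0], [0.115, 0.993, -0.0], [0.0, -0.0, -1.0]]
ft_force: [-0.2, 0.5, -1.7]
gripper_width: 0.479
grasp_force: 10.0
```

Call:
apply_moves --rows '[{"hand":180,"x":0.001,"y":0,"z":0,"rx":0,"ry":0,"rz":0},{"hand":180,"x":0.001,"y":0,"z":0,"rx":0,"ry":0,"rz":0}]' --newtons 10

```text
time: 7.95
tcp_pos: [0.5281, 0.0173, 0.0847]
ee_rot: [[-0.993, 0.115, -0.0], [0.115, 0.993, -0.0], [0.0, -0.0, -1.0]]
ft_force: [0.2, -0.3, -1.8]
gripper_width: 0.473
grasp_force: 10.0
```

Call:
apply_moves --rows '[{"hand":180,"x":0.001,"y":0,"z":0,"rx":0,"ry":0,"rz":0},{"hand":180,"x":0.001,"y":0,"z":0,"rx":0,"ry":0,"rz":0}]' --newtons 10

```text
time: 8.2
tcp_pos: [0.5271, 0.0175, 0.0846]
ee_rot: [[-0.993, 0.115, -0.0], [0.115, 0.993, -0.0], [0.0, -0.0, -1.0]]
ft_force: [-0.1, -0.3, -1.5]
gripper_width: 0.481
grasp_force: 10.0
```

Call:
apply_moves --rows '[{"hand":180,"x":0.001,"y":0,"z":0,"rx":0,"ry":0,"rz":0},{"hand":180,"x":0.001,"y":0,"z":0,"rx":0,"ry":0,"rz":0}]' --newtons 10

```text
time: 8.45
tcp_pos: [0.5261, 0.0176, 0.0846]
ee_rot: [[-0.993, 0.115, -0.0], [0.115, 0.993, -0.0], [0.0, -0.0, -1.0]]
ft_force: [-0.7, 0.7, -1.9]
gripper_width: 0.476
grasp_force: 10.0
```

Call:
apply_moves --rows '[{"hand":180,"x":0.001,"y":0,"z":0,"rx":0,"ry":0,"rz":0},{"hand":180,"x":0.001,"y":0,"z":0,"rx":0,"ry":0,"rz":0}]' --newtons 10

```text
time: 8.7
tcp_pos: [0.5254, 0.0177, 0.0847]
ee_rot: [[-0.993, 0.115, 0.0], [0.115, 0.993, -0.0], [-0.0, 0.0, -1.0]]
ft_force: [1.1, 0.0, -1.9]
gripper_width: 0.475
grasp_force: 10.0
```

Call:
apply_moves --rows '[{"hand":180,"x":0.001,"y":0,"z":0,"rx":0,"ry":0,"rz":0},{"hand":180,"x":0.001,"y":0,"z":0,"rx":0,"ry":0,"rz":0}]' --newtons 10

```text
time: 8.95
tcp_pos: [0.5252, 0.0177, 0.0849]
ee_rot: [[-0.993, 0.115, 0.002], [0.115, 0.993, -0.0], [-0.002, 0.0, -1.0]]
ft_force: [3.0, -0.0, -1.7]
gripper_width: 0.473
grasp_force: 10.0
```

The stop is felt, at about 3 N. Lower the last millimetre, ease off the push, release, rise and go over to the spare jar.

Call:
apply_moves --rows '[{"hand":180,"x":-0.0005,"y":0,"z":0.0005,"rx":0,"ry":0,"rz":0},{"hand":180,"x":-0.001,"y":0,"z":0.001,"rx":0,"ry":0,"rz":0},{"hand":180,"x":-0.001,"y":0,"z":0.001,"rx":0,"ry":0,"rz":0}]' --newtons 5

```text
time: 9.32
tcp_pos: [0.5252, 0.0177, 0.0836]
ee_rot: [[-0.993, 0.115, -0.0], [0.115, 0.993, 0.0], [0.0, -0.0, -1.0]]
ft_force: [0.8, 0.2, -0.6]
gripper_width: 0.479
grasp_force: 5.0
```

Call:
apply_moves --rows '[{"hand":115,"x":0,"y":0,"z":0,"rx":0,"ry":0,"rz":0},{"hand":70,"x":0,"y":0,"z":0,"rx":0,"ry":0,"rz":0},{"hand":0,"x":0,"y":0,"z":0,"rx":0,"ry":0,"rz":0},{"hand":0,"x":0,"y":0,"z":0,"rx":0,"ry":0,"rz":0},{"hand":0,"x":0,"y":0,"z":0,"rx":0,"ry":0,"rz":0},{"hand":0,"x":0,"y":0,"z":-0.03,"rx":0,"ry":0,"rz":0},{"hand":0,"x":0,"y":0,"z":-0.075,"rx":0,"ry":0,"rz":0},{"hand":0,"x":0.003,"y":0.04,"z":-0.085,"rx":0,"ry":0,"rz":0},{"hand":0,"x":0.006,"y":0.09,"z":-0.085,"rx":0,"ry":0,"rz":0},{"hand":0,"x":0.009,"y":0.14,"z":-0.085,"rx":0,"ry":0,"rz":0},{"hand":0,"x":0.012,"y":0.19,"z":-0.085,"rx":0,"ry":0,"rz":0},{"hand":0,"x":0.015,"y":0.235,"z":-0.085,"rx":0,"ry":0,"rz":0},{"hand":0,"x":0.0153,"y":0.253,"z":-0.085,"rx":0,"ry":0,"rz":0},{"hand":0,"x":0.0153,"y":0.253,"z":-0.085,"rx":0,"ry":0,"rz":0},{"hand":0,"x":0.0153,"y":0.253,"z":-0.085,"rx":0,"ry":0,"rz":0}]' --newtons 5

```text
time: 11.2
tcp_pos: [0.5397, 0.2675, 0.1685]
ee_rot: [[-0.993, 0.119, -0.0], [0.119, 0.993, -0.003], [-0.0, -0.003, -1.0]]
ft_force: [-0.0, -0.4, -0.3]
gripper_width: 0.998
grasp_force: 0.0
```

```bash
python3 - <<'E'
from h import *
go([.5391,.2707,.0765])
for c in("top","side"):
    p=optics.get_image(c);f=pts(p).reshape(-1,3);u=f@ex;v=f@ey
    m=(f[:,2]>.105)&(f[:,2]<.125)&(abs(u-.52)<.05)&(abs(v-.078)<.035)
    if m.any(): print(c,"old",u[m].min().round(4),u[m].max().round(4),v[m].min().round(4),v[m].max().round(4),"z",np.percentile(f[m,2],[5,95]).round(4))
    k=(f[:,2]>.085)&(f[:,2]<.104)&(u>.47)&(u<.515)&(v>.02)&(v<.14);print("fence u",np.percentile(u[k],[2,50,98]).round(4))
    m=(f[:,2]>.099)&(f[:,2]<.112)&(abs(f[:,0]-.538)<.03)&(abs(f[:,1]-.269)<.03);
    if m.any(): print(c,"new",((f[m].min(0)+f[m].max(0))/2).round(4))
    a=p["image"][160:270,190:320,::-1] if c=="side" else p["image"][180:280,150:310,::-1]
    cv2.imwrite("pics/v6%s.png"%c,cv2.resize(a,None,fx=5,fy=5,interpolation=2))
E
```

```text
tcp [0.5397 0.2675 0.1685] uv 0.5054 0.3278 f [-0.04 -0.36 -0.26] t 11.2 w 0.9984140898000426
[0.5391, 0.2707, 0.0765] shift mm [ 1.   3.3 92. ] rot [-0.1  0.  -0.2]
top old 0.5001 0.5456 0.0585 0.0994 z [0.1082 0.1173]
fence u [0.4921 0.4965 0.508 ]
top new [0.5379 0.2759 0.1054]
side old 0.4961 0.5424 0.0532 0.0949 z [0.1062 0.1142]
fence u [0.4877 0.4943 0.5137]
```

View pics/v6side.png

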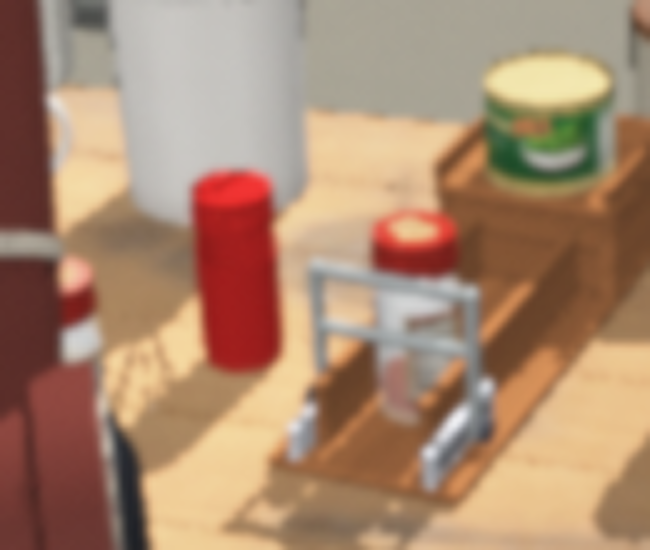

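The old jar stands upright at the fence (crop 410,300). Now for the spare jar: let the arm settle, then check.

Call:
apply_moves --rows '[{"hand":0,"x":0,"y":0,"z":0.02,"rx":0,"ry":0,"rz":0},{"hand":0,"x":0,"y":0,"z":0.04,"rx":0,"ry":0,"rz":0},{"hand":0,"x":0,"y":0,"z":0.04,"rx":0,"ry":0,"rz":0}]' --newtons 10

```text
time: 11.68
tcp_pos: [0.5385, 0.2686, 0.1274]
ee_rot: [[-0.993, 0.117, -0.003], [0.117, 0.993, -0.002], [0.003, -0.003, -1.0]]
ft_force: [-0.4, -0.1, -0.0]
gripper_width: 0.999
grasp_force: 0.0
```

```bash
python3 - <<'E'
from h import *
go([.538,.2697,.0765])
p=optics.get_image("top")
f=pts(p).reshape(-1,3);t=sensors.state()["tcp_pos"]
m=(f[:,2]>.099)&(f[:,2]<.112)&(abs(f[:,0]-.538)<.035)&(abs(f[:,1]-.269)<.035)
print("new",m.sum(),((f[m].min(0)+f[m].max(0))/2).round(4) if m.any() else 0)
E
```

```text
tcp [0.5385 0.2686 0.1274] uv 0.504 0.3287 f [-0.37 -0.07 -0.05] t 11.675 w 0.998837569660844
[0.538, 0.2697, 0.0765] shift mm [ 0.4  1.2 50.9] rot [-0.2 -0.2 -0.1]
new 48 [0.5356 0.2668 0.1044]
```

Call:
apply_moves --rows '[{"hand":0,"x":0,"y":0,"z":0.025,"rx":0,"ry":0,"rz":0},{"hand":0,"x":0,"y":0,"z":0.045,"rx":0,"ry":0,"rz":0},{"hand":0,"x":0,"y":0,"z":0.051,"rx":0,"ry":0,"rz":0},{"hand":0,"x":0,"y":0,"z":0.051,"rx":0,"ry":0,"rz":0},{"hand":0,"x":0,"y":0,"z":0.051,"rx":0,"ry":0,"rz":0}]' --newtons 10

```text
time: 12.35
tcp_pos: [0.54, 0.271, 0.0788]
ee_rot: [[-0.993, 0.115, 0.002], [0.115, 0.993, 0.001], [-0.002, 0.001, -1.0]]
ft_force: [-0.3, 0.0, 0.4]
gripper_width: 0.998
grasp_force: 0.0
```

Call:
apply_moves --rows '[{"hand":0,"x":0.0015,"y":-0.0012,"z":0.002,"rx":0,"ry":0,"rz":0},{"hand":80,"x":0.0015,"y":-0.0012,"z":0.002,"rx":0,"ry":0,"rz":0},{"hand":100,"x":0.0015,"y":-0.0012,"z":0.002,"rx":0,"ry":0,"rz":0},{"hand":110,"x":0.0015,"y":-0.0012,"z":0.002,"rx":0,"ry":0,"rz":0},{"hand":120,"x":0.0015,"y":-0.0012,"z":0.002,"rx":0,"ry":0,"rz":0},{"hand":130,"x":0.0015,"y":-0.0012,"z":0.002,"rx":0,"ry":0,"rz":0},{"hand":180,"x":0.0015,"y":-0.0012,"z":0.002,"rx":0,"ry":0,"rz":0},{"hand":180,"x":0.0015,"y":-0.0012,"z":0.002,"rx":0,"ry":0,"rz":0}]' --newtons 12

```text
time: 13.35
tcp_pos: [0.5375, 0.2698, 0.0756]
ee_rot: [[-0.993, 0.115, -0.0], [0.115, 0.993, 0.0], [0.0, 0.0, -1.0]]
ft_force: [0.2, -0.2, 0.2]
gripper_width: 0.474
grasp_force: 12.0
```

Call:
apply_moves --rows '[{"hand":180,"x":0,"y":0,"z":-0.01,"rx":0,"ry":0,"rz":0},{"hand":180,"x":0,"y":0,"z":-0.04,"rx":0,"ry":0,"rz":0},{"hand":180,"x":0,"y":0,"z":-0.08,"rx":0,"ry":0,"rz":0},{"hand":180,"x":0,"y":0,"z":-0.12,"rx":0,"ry":0,"rz":0},{"hand":180,"x":0,"y":-0.01,"z":-0.14,"rx":0,"ry":0,"rz":0},{"hand":180,"x":0.001,"y":-0.035,"z":-0.14,"rx":0,"ry":0,"rz":0},{"hand":180,"x":0.002,"y":-0.065,"z":-0.14,"rx":0,"ry":0,"rz":0},{"hand":180,"x":0.0,"y":-0.095,"z":-0.14,"rx":0,"ry":0,"rz":0},{"hand":180,"x":-0.01,"y":-0.125,"z":-0.14,"rx":0,"ry":0,"rz":0},{"hand":180,"x":-0.025,"y":-0.155,"z":-0.14,"rx":0,"ry":0,"rz":0},{"hand":180,"x":-0.04,"y":-0.185,"z":-0.14,"rx":0,"ry":0,"rz":0},{"hand":180,"x":-0.055,"y":-0.215,"z":-0.14,"rx":0,"ry":0,"rz":0},{"hand":180,"x":-0.065,"y":-0.238,"z":-0.14,"rx":0,"ry":0,"rz":0},{"hand":180,"x":-0.072,"y":-0.252,"z":-0.14,"rx":0,"ry":0,"rz":0},{"hand":180,"x":-0.072,"y":-0.252,"z":-0.14,"rx":0,"ry":0,"rz":0},{"hand":180,"x":-0.072,"y":-0.252,"z":-0.14,"rx":0,"ry":0,"rz":0},{"hand":180,"x":-0.072,"y":-0.252,"z":-0.14,"rx":0,"ry":0,"rz":0}]' --newtons 12

```text
time: 15.48
tcp_pos: [0.5798, 0.0128, 0.2157]
ee_rot: [[-0.994, 0.113, -0.0], [0.113, 0.994, 0.001], [0.0, 0.001, -1.0]]
ft_force: [-0.0, -0.3, -0.6]
gripper_width: 0.474
grasp_force: 12.0
```

```bash
python3 - <<'E'
from h import *
p=optics.get_image("side");f=pts(p).reshape(-1,3);u=f@ex;v=f@ey;t=sensors.state()["tcp_pos"]
for lo,hi in((.15,.17),(.17,.19),(.19,.215)):
    m=(f[:,2]>lo)&(f[:,2]<hi)&(abs(u-.575)<.035)&(abs(v-.074)<.03);print(lo,m.sum(),u[m].min().round(4),v[m].min().round(4),v[m].max().round(4))
go(list(ex*.575+ey*.0779+np.array([0,0,.0838])))
a=p["image"][130:270,190:350,::-1];cv2.imwrite("pics/v7.png",cv2.resize(a,None,fx=4,fy=4,interpolation=2))
E
```

```text
0.15 115 0.5479 0.0546 0.0962
0.17 122 0.5479 0.052 0.0935
0.19 153 0.5474 0.0523 0.0991
tcp [0.5798 0.0125 0.2157] uv 0.5746 0.0791 f [-0.52  0.93 -0.42] t 15.525 w 0.4738315643196428
[np.float64(0.5801429442436222), np.float64(0.0112948769068726), np.float64(0.0838)] shift mm [ -0.5  -1.2 131.9] rot [ 0.  -0.   0.1]
```

View pics/v7.png

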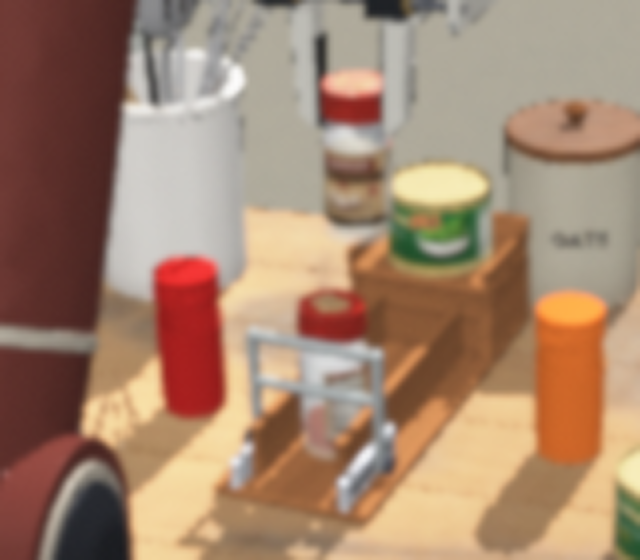

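The spare jar hangs upright above the lane (crop 353,150), with the old jar at the stop (335,370). I'll lower it with a little extra gap.

Call:
apply_moves --rows '[{"hand":180,"x":-0.003,"y":-0.001,"z":0,"rx":0,"ry":0,"rz":0},{"hand":180,"x":-0.003,"y":-0.001,"z":0.02,"rx":0,"ry":0,"rz":0},{"hand":180,"x":-0.003,"y":-0.001,"z":0.045,"rx":0,"ry":0,"rz":0},{"hand":180,"x":-0.003,"y":-0.001,"z":0.07,"rx":0,"ry":0,"rz":0},{"hand":180,"x":-0.003,"y":-0.001,"z":0.09,"rx":0,"ry":0,"rz":0},{"hand":180,"x":-0.003,"y":-0.001,"z":0.11,"rx":0,"ry":0,"rz":0},{"hand":180,"x":-0.003,"y":-0.001,"z":0.122,"rx":0,"ry":0,"rz":0},{"hand":180,"x":-0.003,"y":-0.001,"z":0.128,"rx":0,"ry":0,"rz":0},{"hand":180,"x":-0.003,"y":-0.001,"z":0.13,"rx":0,"ry":0,"rz":0},{"hand":180,"x":-0.003,"y":-0.001,"z":0.13,"rx":0,"ry":0,"rz":0}]' --newtons 12

```text
time: 16.77
tcp_pos: [0.5833, 0.0098, 0.0861]
ee_rot: [[-0.993, 0.115, 0.001], [0.115, 0.993, -0.0], [-0.001, 0.0, -1.0]]
ft_force: [-0.1, 0.2, -1.1]
gripper_width: 0.473
grasp_force: 12.0
```

```bash
python3 -c "
from h import *
go(list(ex*.5677+ey*.0779+np.array([0,0,.0846])))"
```

```text
tcp [0.5833 0.0098 0.0861] uv 0.5783 0.0767 f [-0.13  0.17 -1.15] t 16.775 w 0.47301469536185015
[np.float64(0.5728913230547393), np.float64(0.012133918105470515), np.float64(0.0846)] shift mm [10.6  1.2  1.5] rot [ 0.   0.1 -0. ]
```

Call:
apply_moves --rows '[{"hand":180,"x":0.002,"y":0.001,"z":0.001,"rx":0,"ry":0,"rz":0},{"hand":180,"x":0.004,"y":0.001,"z":0.0015,"rx":0,"ry":0,"rz":0},{"hand":180,"x":0.0055,"y":0.001,"z":0.0017,"rx":0,"ry":0,"rz":0},{"hand":180,"x":0.007,"y":0.001,"z":0.0017,"rx":0,"ry":0,"rz":0},{"hand":180,"x":0.007,"y":0.001,"z":0.0017,"rx":0,"ry":0,"rz":0}]' --newtons 12

```text
time: 17.4
tcp_pos: [0.576, 0.0116, 0.084]
ee_rot: [[-0.993, 0.115, -0.0], [0.115, 0.993, -0.0], [0.0, -0.0, -1.0]]
ft_force: [0.5, -1.7, -0.6]
gripper_width: 0.477
grasp_force: 12.0
```

Call:
apply_moves --rows '[{"hand":180,"x":0.001,"y":0,"z":0,"rx":0,"ry":0,"rz":0},{"hand":180,"x":0.001,"y":0,"z":0,"rx":0,"ry":0,"rz":0}]' --newtons 12

```text
time: 17.65
tcp_pos: [0.575, 0.0117, 0.0839]
ee_rot: [[-0.993, 0.115, -0.0], [0.115, 0.993, -0.0], [0.0, -0.0, -1.0]]
ft_force: [-0.5, 0.0, -1.3]
gripper_width: 0.474
grasp_force: 12.0
```

Call:
apply_moves --rows '[{"hand":180,"x":0.001,"y":0,"z":0,"rx":0,"ry":0,"rz":0},{"hand":180,"x":0.001,"y":0,"z":0,"rx":0,"ry":0,"rz":0}]' --newtons 12

```text
time: 17.9
tcp_pos: [0.574, 0.0118, 0.084]
ee_rot: [[-0.993, 0.115, -0.0], [0.115, 0.993, 0.0], [0.0, -0.0, -1.0]]
ft_force: [-0.1, -0.3, -1.7]
gripper_width: 0.475
grasp_force: 12.0
```

Call:
apply_moves --rows '[{"hand":180,"x":0.001,"y":0,"z":0,"rx":0,"ry":0,"rz":0},{"hand":180,"x":0.001,"y":0,"z":0,"rx":0,"ry":0,"rz":0}]' --newtons 12

```text
time: 18.15
tcp_pos: [0.573, 0.0119, 0.084]
ee_rot: [[-0.993, 0.115, -0.0], [0.115, 0.993, -0.0], [0.0, -0.0, -1.0]]
ft_force: [0.5, 0.0, -0.8]
gripper_width: 0.475
grasp_force: 12.0
```

Call:
apply_moves --rows '[{"hand":180,"x":0.001,"y":0,"z":0,"rx":0,"ry":0,"rz":0},{"hand":180,"x":0.001,"y":0,"z":0,"rx":0,"ry":0,"rz":0}]' --newtons 12

```text
time: 18.4
tcp_pos: [0.572, 0.0121, 0.0839]
ee_rot: [[-0.993, 0.115, -0.0], [0.115, 0.993, -0.0], [0.0, -0.0, -1.0]]
ft_force: [0.2, -0.5, -0.3]
gripper_width: 0.473
grasp_force: 12.0
```

Call:
apply_moves --rows '[{"hand":180,"x":0.001,"y":0,"z":0,"rx":0,"ry":0,"rz":0},{"hand":180,"x":0.001,"y":0,"z":0,"rx":0,"ry":0,"rz":0}]' --newtons 12

```text
time: 18.65
tcp_pos: [0.571, 0.0122, 0.0839]
ee_rot: [[-0.993, 0.115, -0.0], [0.115, 0.993, -0.0], [0.0, -0.0, -1.0]]
ft_force: [0.4, 0.5, -0.1]
gripper_width: 0.475
grasp_force: 12.0
```

Call:
apply_moves --rows '[{"hand":180,"x":0.001,"y":0,"z":0,"rx":0,"ry":0,"rz":0},{"hand":180,"x":0.001,"y":0,"z":0,"rx":0,"ry":0,"rz":0}]' --newtons 12

```text
time: 18.9
tcp_pos: [0.5706, 0.0122, 0.0841]
ee_rot: [[-0.993, 0.115, 0.001], [0.115, 0.993, -0.0], [-0.001, 0.0, -1.0]]
ft_force: [2.4, -0.3, -1.0]
gripper_width: 0.477
grasp_force: 12.0
```

Call:
apply_moves --rows '[{"hand":180,"x":0.001,"y":0,"z":0,"rx":0,"ry":0,"rz":0},{"hand":180,"x":0.001,"y":0,"z":0,"rx":0,"ry":0,"rz":0}]' --newtons 12

```text
time: 19.15
tcp_pos: [0.5704, 0.0123, 0.0843]
ee_rot: [[-0.993, 0.115, 0.003], [0.115, 0.993, -0.0], [-0.003, 0.0, -1.0]]
ft_force: [3.0, -0.4, -1.6]
gripper_width: 0.474
grasp_force: 12.0
```

The row bears on the stop at 3 N. Set it down, ease off most of the push, and release.

Call:
apply_moves --rows '[{"hand":180,"x":0,"y":0,"z":0.0005,"rx":0,"ry":0,"rz":0},{"hand":180,"x":-0.0005,"y":0,"z":0.0007,"rx":0,"ry":0,"rz":0},{"hand":180,"x":-0.001,"y":0,"z":0.0007,"rx":0,"ry":0,"rz":0},{"hand":180,"x":-0.001,"y":0,"z":0.0007,"rx":0,"ry":0,"rz":0}]' --newtons 5

```text
time: 19.65
tcp_pos: [0.5704, 0.0123, 0.0836]
ee_rot: [[-0.993, 0.115, 0.001], [0.115, 0.993, 0.0], [-0.001, 0.0, -1.0]]
ft_force: [3.2, 0.1, 2.6]
gripper_width: 0.476
grasp_force: 5.0
```

Call:
apply_moves --rows '[{"hand":115,"x":0,"y":0,"z":0,"rx":0,"ry":0,"rz":0},{"hand":90,"x":0,"y":0,"z":0,"rx":0,"ry":0,"rz":0},{"hand":0,"x":0,"y":0,"z":0,"rx":0,"ry":0,"rz":0},{"hand":0,"x":0,"y":0,"z":0,"rx":0,"ry":0,"rz":0},{"hand":0,"x":0,"y":0,"z":0,"rx":0,"ry":0,"rz":0},{"hand":0,"x":0,"y":0,"z":-0.02,"rx":0,"ry":0,"rz":0},{"hand":0,"x":0,"y":0,"z":-0.06,"rx":0,"ry":0,"rz":0},{"hand":0,"x":0,"y":0,"z":-0.1,"rx":0,"ry":0,"rz":0},{"hand":0,"x":0,"y":0,"z":-0.12,"rx":0,"ry":0,"rz":0},{"hand":0,"x":0,"y":0,"z":-0.12,"rx":0,"ry":0,"rz":0}]' --newtons 5

```text
time: 20.9
tcp_pos: [0.5711, 0.0123, 0.2048]
ee_rot: [[-0.993, 0.115, 0.004], [0.115, 0.993, 0.0], [-0.004, 0.001, -1.0]]
ft_force: [0.5, 0.4, 0.0]
gripper_width: 1.002
grasp_force: 0.0
```

```bash
python3 - <<'E'
from h import *
go()
p=optics.get_image("side");f=pts(p).reshape(-1,3);u=f@ex;v=f@ey
m=(f[:,2]>.106)&(f[:,2]<.125)&(u>.47)&(u<.62)&(abs(v-.078)<.035)
print("u hist",np.histogram(u[m],np.arange(.49,.6,.005)),"v",v[m].min(),v[m].max())
a=p["image"][150:270,220:350,::-1];cv2.imwrite("pics/v8.png",cv2.resize(a,None,fx=5,fy=5,interpolation=2))
E
```

```text
tcp [0.5711 0.0123 0.2048] uv 0.5659 0.0778 f [0.47 0.42 0.01] t 20.9 w 1.0017583530888143
u hist (array([ 0,  8, 20, 24, 17, 18, 19, 12, 12,  6,  8, 14, 18, 16, 18, 17, 10,
       10,  7,  4,  0]), array([0.49 , 0.495, 0.5  , 0.505, 0.51 , 0.515, 0.52 , 0.525, 0.53 ,
       0.535, 0.54 , 0.545, 0.55 , 0.555, 0.56 , 0.565, 0.57 , 0.575,
       0.58 , 0.585, 0.59 , 0.595])) v 0.052714441697155626 0.09760179445330977
```

View pics/v8.png

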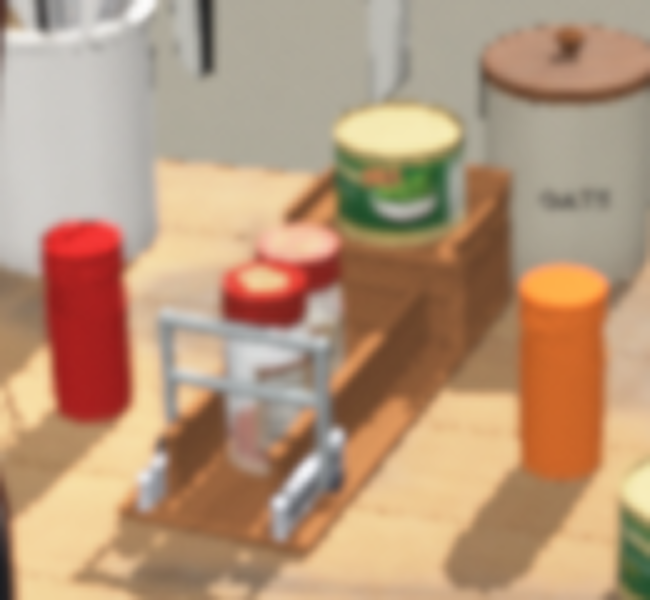

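Both jars stand upright in a row at the fence (caps at crop (265,290) and (300,250)). I'll clear the hand and check the contact gap from the top camera.

Call:
apply_moves --rows '[{"hand":0,"x":0.02,"y":0.03,"z":-0.02,"rx":0,"ry":0,"rz":0},{"hand":0,"x":0.04,"y":0.07,"z":-0.02,"rx":0,"ry":0,"rz":0},{"hand":0,"x":0.04,"y":0.12,"z":-0.02,"rx":0,"ry":0,"rz":0},{"hand":0,"x":0.04,"y":0.17,"z":-0.02,"rx":0,"ry":0,"rz":0},{"hand":0,"x":0.04,"y":0.2,"z":-0.02,"rx":0,"ry":0,"rz":0},{"hand":0,"x":0.04,"y":0.2,"z":-0.02,"rx":0,"ry":0,"rz":0}]' --newtons 5

```text
time: 21.7
tcp_pos: [0.5518, 0.2186, 0.2211]
ee_rot: [[-0.994, 0.109, -0.004], [0.109, 0.994, 0.0], [0.004, -0.0, -1.0]]
ft_force: [-0.3, -0.1, -0.2]
gripper_width: 0.999
grasp_force: 0.0
```

```bash
python3 - <<'E'
from h import *
for c in("top","side"):
    E=[]
    for i in range(4):
        p=optics.get_image(c);f=pts(p).reshape(-1,3);u=f@ex;v=f@ey
        m=(f[:,2]>.106)&(f[:,2]<.125)&(u>.47)&(u<.62)&(abs(v-.078)<.035);E.append([u[m].min(),u[m].max()])
        q=m&(f[:,2]>.111);r=[np.polyfit(u[q&s],f[q&s,2],1)[0] for s in(u<.54,u>.55)];z=[np.median(f[q&s,2]) for s in(u<.54,u>.55)]
    E=np.mean(E,0);print(c,E.round(4),"span",(E[1]-E[0]).round(4),"tilt",np.round(r,3),np.round(z,4))
    w=pts(p)
    for k in nets.outline_of(p,"jar_old")[:3]+nets.outline_of(p,"jar_new")[:3]:
        a=w[k["region"]];a=a[~np.isnan(a[:,0])];print(np.round(k["box"]),k["conf"],np.median(a,0).round(3))
a=optics.get_image("top")["image"][170:270,220:340,::-1];cv2.imwrite("pics/v9.png",cv2.resize(a,None,fx=5,fy=5,interpolation=2))
E
```

```text
top [0.5003 0.5888] span 0.0885 tilt [-0.023 -0.006] [0.1138 0.1141]
[320. 204. 342. 224.] 0.87 [ 0.566 -0.128  0.103]
[220. 207. 240. 227.] 0.74 [0.564 0.131 0.103]
[264. 218. 285. 238.] 0.56 [0.525 0.016 0.112]
[201. 251. 221. 274.] 0.8 [0.446 0.177 0.103]
[266. 199. 285. 220.] 0.64 [0.568 0.013 0.113]
side [0.4957 0.5902] span 0.0945 tilt [-0.017 -0.022] [0.1128 0.1127]
[262. 203. 285. 244.] 0.79 [0.509 0.012 0.079]
[325. 203. 344. 246.] 0.66 [ 0.554 -0.137  0.061]
[227. 192. 246. 235.] 0.65 [0.551 0.125 0.06 ]
[271. 194. 292. 224.] 0.52 [ 0.564 -0.003  0.106]
```

View pics/v9.png

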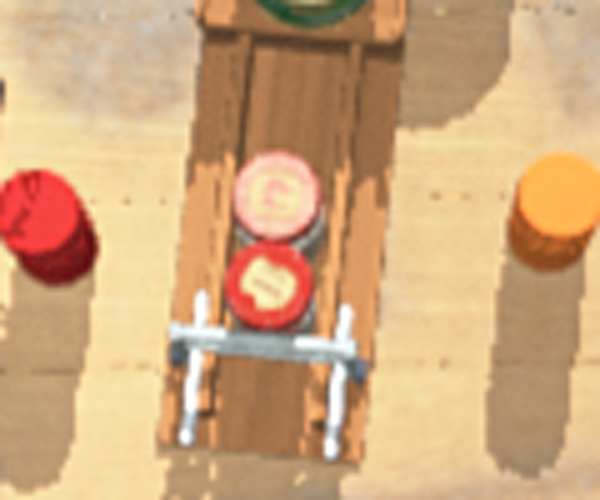

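The caps touch at crop (272,242), the span is about 90 mm, both tops are level, and the bystanders haven't moved. I'll hand it in.

```bash
python3 -c "
from plant import arm
print(arm.hand_in())"
```

```text
the job is handed in; nothing more can be done
None
```

The job is handed in: the old jar stands at the front stop and the spare jar right behind it, both upright and touching, pressed up at about 3 N and released, and nothing else was touched (no verdict was shown).

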